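Sweep the ejector plate clean and work its slanted plunger

TASK

Use the long wooden block with the steel face (not the fingers) to sweep the three curled steel chips off the ejector plate into the chip tray beside it, then lay the block down flat on the plywood board, steel face up and clear of the fixture and tray, and let go of it. After that press the slanted plunger under the guard fully home to its stop, so that the ejector rises, hold it there for half a second and let it spring back out. Leave the other things on the board where they stand.

Things in the scene. Friction and masses are not known exactly. Their poses are not given: they have to be found in the camera images.
- fixture: Ejector fixture, fixed on the plywood board. Origin: centre of the underside of its bright steel plate, on the board; x points from the plate to the plunger unit, z up. Plate 120 (x) x 140 (y) x 30 mm high, flat; in its middle a flush 24 mm brass ejector that rises 11 mm when the plunger is pressed. Behind the plate, x 60 to 190 mm, stands the plunger's slanted grey tube.
- guard_edge (a point): Middle of the lower front edge of the dark sheet guard over the plunger, at [89, 0, 160] mm in the fixture's frame. The guard's roof (90 mm wide in y, 4 mm thick, front lip turned up to 168 mm) runs back from here to an upright back sheet at x = 186 mm, so the plunger can be reached only with the tool slanted along its axis, from the plate's side.
- work_board: Fixed plywood board, level, 410 (x) x 610 (y) x 18 mm, on which everything stands; its top is at z = 0.156, x 0.36 to 0.77, y -0.35 to 0.26. Origin under its centre.
- plunger_head (a point): Centre of the outer face of the plunger's round black head (42 mm diameter, 12 mm thick). Its z axis points outward along the plunger's axis, 35 degrees from vertical, leaning toward the plate (fixture -x). Out, it is at [95, 0, 115] mm in the fixture's frame. A fixed sheet shield 25 to 28 mm from the axis goes round its front half, up to 2 mm below the face of the head when out.
- plunger (a joint): How far the plunger is pressed in, m: 0 out, 0.018 at its stop. Spring: 5 N to start, 14 N at the stop.
- chip_tray: Fixed open aluminium tray, 130 (x) x 80 (y) x 22 mm high, walls and floor 3 mm, close beside the plate on its +y or its -y side, square with it; origin at the centre of its underside on the board. Its rim is 8 mm below the plate's top.
- sweep_block: The sweeping block: loose brown wooden block with a steel top face, 105 (x) x 32 (y) x 34 mm (z), about 0.45 kg, lying on the board steel face up; origin at the centre of its underside. Grasp it across the 32 mm.
- chip_0: Curled steel chip, a bent 8 mm rod lying flat, 8 mm high, about 28 mm across, 20 g; origin at the centre of the curl on its underside.
- chip_1: Another such chip (half ring).
- chip_2: Another such chip (nearly closed ring).
- grey_block: Bystander: loose grey ground block 74 (x) x 46 (y) x 45 mm; origin under its centre.
- boxed_stone: Bystander: loose flat stone in a shallow wooden case, 82 (x) x 62 (y) x 22 mm, at the plate's other side from the tray; origin under its centre.
- oil_can: Bystander: loose oil can, 52 mm diameter, 105 mm high, standing; origin under its centre.
- drill_chuck: Bystander: loose drill chuck standing, 36 mm diameter, 54 mm high; origin under its centre.
- v_block: Bystander: loose V-block 40 x 40 x 30 mm; origin under its centre.
- hex_key: Bystander: loose hexagon key 28 x 78 x 8 mm; origin under its centre.

How it is judged:
By the outcome, as a careful person would: the job done as asked, in the order asked, and still so for the second after the job is handed in, with the robot touching nothing.
It also fails if it takes over 70 s, if anything falls off the work surface, if the arm or the gripper's body presses on something with over 40 N, if the wrist force passes 120 N, or if a joint passes its speed limit or range.

ROBOT

A 6-joint arm with a two-finger parallel gripper is mounted at the origin on a cart in front of the work surface, level with it; the furniture and walls round the work are solid. World frame = base frame: x ahead of the robot, y to its left, z up, the work surface at z = 0. Lengths are in mm, angles in degrees, forces in N, time in s.
With the tool pointing down it reaches from about 300 to 850 mm from the base axis. Payload 4.2 kg.
Tool frame: the origin (TCP) lies at the very end of the fingers, on their centre line; the grasp point (between the pads) lies 19 mm behind it; z points along the fingers, y is the line along which they close (so a half turn about z gives the same grasp; the last joint's range is limited). The gripper opens to 91 mm and grips with 3 to 60 N. Pads are 32 mm wide; open, the fingers measure 118 mm over their backs; the gripper's body (76 mm by 178 mm) begins 60 mm behind the grasp point.
Start: joints at [75.745, 18.312, 89.639, -0, 72.044, -1.146], TCP at [130.416, 560.031, 213.976] pointing down, gripper open.
Joint ranges: [-177.97, 177.97], [-48.28, 115.42], [12.27, 149.76], [-77.06, 257.06], [2.81, 150.46], [-146.56, 146.56]. Speed limits (degrees/s): [147.25, 147.25, 180, 180, 180, 180].

INTERFACE

Orientations are given as [roll, pitch, yaw] about the fixed x, y, z axes, in that order (R = Rz(yaw) Ry(pitch) Rx(roll)).
In Python, from workcell import env, grab_frame gives the robot as it stands. The module is installed in compiled form; this text tells all that it offers.
- The arm moves only by the tool move_arm, never from a script. Its argument "plan" is a list of rows, each an object of numbers: "tx", "ty", "tz": the shift along the tool's x, y, z in cm; "wx", "wy", "wz": the turn, a rotation vector about the tool's x, y, z in rad. In form: [{"tx": .., "ty": .., "tz": .., "wx": .., "wy": .., "wz": ..}, ...]. A call has 1 to 12 rows; each row shifts and turns the commanded pose from where the row before left it, along the tool's axes as they then stand; what a row does not reach is not made up. A row lasts 1/12 s, in which the tool goes at most 41.7 mm and 7.16 degrees, less where a joint would pass 70% of its speed; a pose out of reach is approached as far as the arm can. A call is refused whole if a number of a shift passes 4.17 or a number of a turn 0.125, either way. A call with a gripper value outside its range is refused whole. "gripper" is the finger opening in cm, from 0 to 9.12, set as the call begins (left out, the last holds). The fingers move at their own pace and stop on an object; "force" is the grip in N (left out, the last holds). Time passes only in rows, so rows that do not move let the fingers close. It gives the time, the measured TCP pose, the force, the opening and the grip force at its end, in the units of the state.
- env.state(): the state, without advancing time (a new reading comes with each control period).
- grab_frame(name): name is "scene" or "top" or "wrist"; returns a dict with "color" (384x512x3 uint8, red, green, blue), "vfov" (degrees; the focal length in pixels is half the picture's height over the tangent of half this angle, whatever the lens; pixels are square), "cx", "cy" (the principal point, pixels), "view" (4x4, takes a point from world to camera coordinates). Camera axes: x right, y up, looking along -z (the intrinsics and any distortion apply to the point x, -y, -z); pixel columns grow to the right and rows downward; lengths in mm; the calibration is good to about 2 mm. A picture is of the moment at which its call begins. There is no depth.
- env.job_done(): hands the job in; it is judged then, once.
The state is a dict: "time_s": time; "qpos": joint angles; "qvel": joint speeds; "effort": joint torques, N m; "ee_pos": TCP position; "ee_rot": TCP orientation; "force": force on the tool from outside, world axes, zero at the start; "torque": the same for the moment, N m; "gripper_width": finger opening in mm; "gripper_force": force on a finger pad.
Only numpy, scipy, OpenCV 4.12 (cv2) and the standard library are available. Lean on these libraries where they do the work, as an engineer would, in place of code of your own. Each camera call takes 0.05 s, during which the arm holds its last target. There are 200 camera calls.

## Working session

There is one attempt and no reset: what is moved stays moved. The work goes in short steps, Python scripts to look and compute and a tool call to move; the robot and the scene stay as the last step left them, time stands still between calls to the robot, and variables do not carry over. Pictures are saved under pics/ and viewed, at most 13 in all, crops included, and the job is handed in when it is done.

Besides the shell and the picture viewer there is one more tool, called after ">>>" in YAML: its name, and indented under it one key for each argument. move_arm: Moves the arm, as the interface text tells. Its arguments: {"type":"object","properties":{"plan":{"type":"array","items":{"type":"object","properties":{"tx":{"type":"number"},"ty":{"type":"number"},"tz":{"type":"number"},"wx":{"type":"number"},"wy":{"type":"number"},"wz":{"type":"number"}}}},"gripper":{"type":"number"},"force":{"type":"number"}},"required":["plan"]}

```bash
mkdir -p pics; cat > h.py <<'E'
from workcell import env, grab_frame
import numpy as np, cv2, json
def save(name,fn):
    f=grab_frame(name); cv2.imwrite('pics/'+fn+'.png',f['color'][:,:,::-1])
    np.savez('pics/'+fn+'.npz',**{k:np.array(v) for k,v in f.items()}); return f
def load(fn): return dict(np.load('pics/'+fn+'.npz'))
def ray(f,u,v):
    fl=192/np.tan(np.radians(float(f['vfov']))/2)
    d=np.array([(u-f['cx'])/fl,-(v-f['cy'])/fl,-1.]); V=f['view']; R=V[:3,:3]
    return -R.T@V[:3,3], R.T@d
def at(f,u,v,z):
    o,d=ray(f,u,v); return o+d*(z-o[2])/d[2]
def proj(f,p):
    fl=192/np.tan(np.radians(float(f['vfov']))/2)
    c=f['view'][:3,:3]@np.array(p,float)+f['view'][:3,3]
    return np.array([f['cx']-fl*c[0]/c[2], f['cy']+fl*c[1]/c[2]])
E
python3 - <<'E'
from h import *
for n in('scene','top'):
    f=save(n,n+'0'); print({k:f[k] for k in f if k!='color'})
a=load('scene0')['color'];b=load('top0')['color']
print(env.state())
cv2.imwrite('pics/t2.png',cv2.resize(b,(800,600),interpolation=cv2.INTER_CUBIC)[:,:,::-1])
cv2.imwrite('pics/s2.png',cv2.resize(a,(800,600),interpolation=cv2.INTER_CUBIC)[:,:,::-1])
E
```

```text
{'vfov': 48.93937954924066, 'cx': 248.86369301781275, 'cy': 191.91640893831428, 'view': array([[ 6.75082876e-01, -7.37353032e-01,  2.39502942e-02,
        -3.67561571e+02],
       [ 3.27645029e-01,  3.28745940e-01,  8.85762294e-01,
        -3.91886580e+02],
       [-6.60993075e-01, -5.90115762e-01,  4.63520810e-01,
        -7.57263524e+02],
       [ 0.00000000e+00,  0.00000000e+00,  0.00000000e+00,
         1.00000000e+00]])}
{'vfov': 51.54783468021238, 'cx': 255.32740559527645, 'cy': 190.76643657684852, 'view': array([[-1.44334385e-02, -9.99752076e-01, -1.69547326e-02,
        -1.25357901e+01],
       [ 9.90482389e-01, -1.66167588e-02,  1.36632791e-01,
        -5.57040648e+02],
       [-1.36880649e-01, -1.48212830e-02,  9.90476662e-01,
        -1.05351405e+03],
       [ 0.00000000e+00,  0.00000000e+00,  0.00000000e+00,
         1.00000000e+00]])}
{'time_s': 0.1, 'qpos': array([ 7.57438498e+01,  1.83469718e+01,  8.96962069e+01,  5.73559307e-04,
        7.20438865e+01, -1.14812564e+00]), 'qvel': array([-0.07869889, -0.19238153, -0.22658687,  0.02745694,  0.0247726 ,
       -0.06016163]), 'effort': array([-4.20067699e-04, -4.13336563e+01, -2.32512367e+01,  7.28504523e-02,
        4.21635574e-02, -6.42707596e-05]), 'ee_pos': array([130.31586305, 559.60126951, 213.23618464]), 'ee_rot': array([-1.79912963e+02, -2.28978899e-03,  1.66891796e+02]), 'force': array([ 0.51338775,  0.15335415, -0.3636188 ]), 'torque': array([-0.00854943,  0.01884791, -0.0172485 ]), 'gripper_force': 0.0, 'gripper_width': 90.94516545865156}
```

View pics/t2.png

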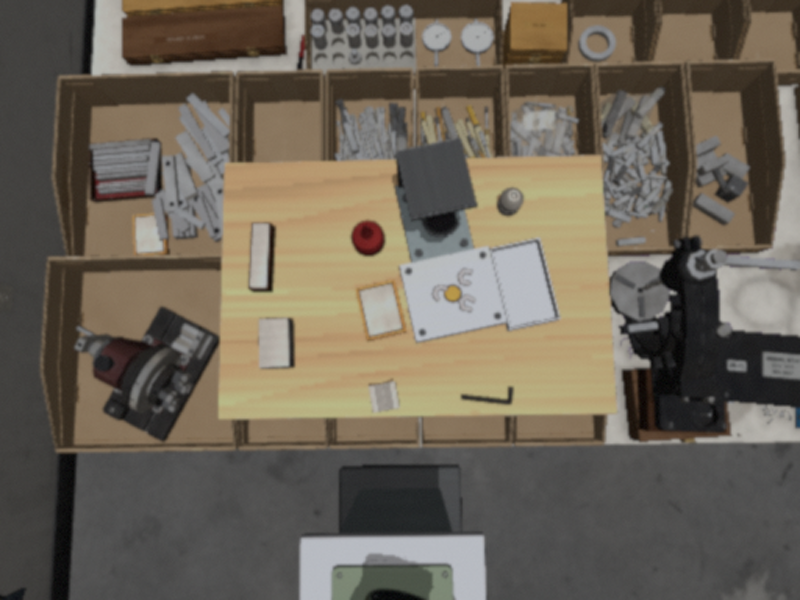

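View pics/s2.png

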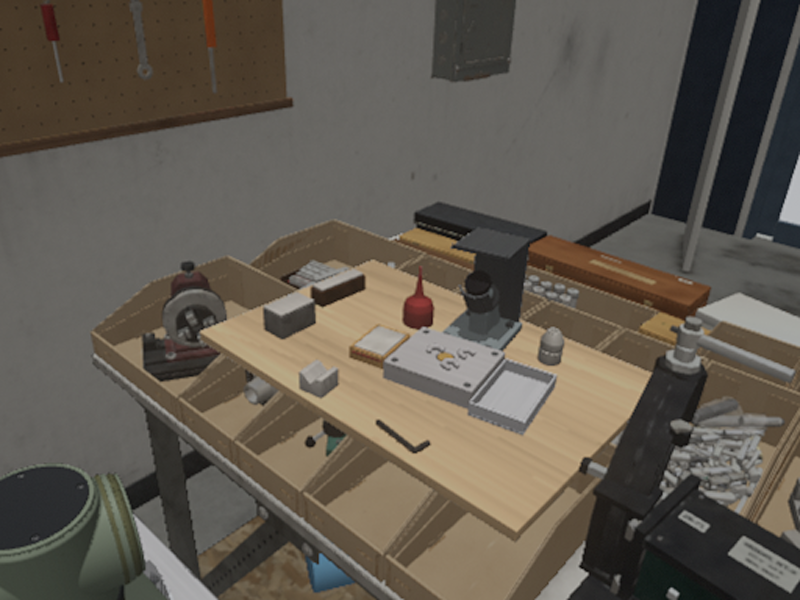

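The top view shows the fixture at about (450,290), with the tray on its right (-y) side, the long sweep block at (260,257), and the grey block at (275,343). The chips sit around the ejector at (453,293).

```bash
python3 - <<'E'
from h import *
f=load('top0'); c=f['color']
for u,v in [(222,162),(602,155),(615,413),(219,417)]: print(at(f,u/1.5625,v/1.5625,156).round(1))
crop=c[90:220,225:365]; a=cv2.resize(crop,None,fx=4.2,fy=4.2,interpolation=cv2.INTER_CUBIC)
b=c[135:195,150:185]; b=cv2.resize(b,None,fx=5.5,fy=5.5,interpolation=cv2.INTER_CUBIC)
im=np.zeros((600,800,3),np.uint8); im[:a.shape[0],:a.shape[1]]=a; im[:b.shape[0],600:600+b.shape[1]]=b
cv2.imwrite('pics/c1.png',im[:,:,::-1])
E
```

```text
[768.1 260.9 156. ]
[ 767.2 -352.8  156. ]
[ 358.9 -348.4  156. ]
[361.1 255.5 156. ]
```

View pics/c1.png

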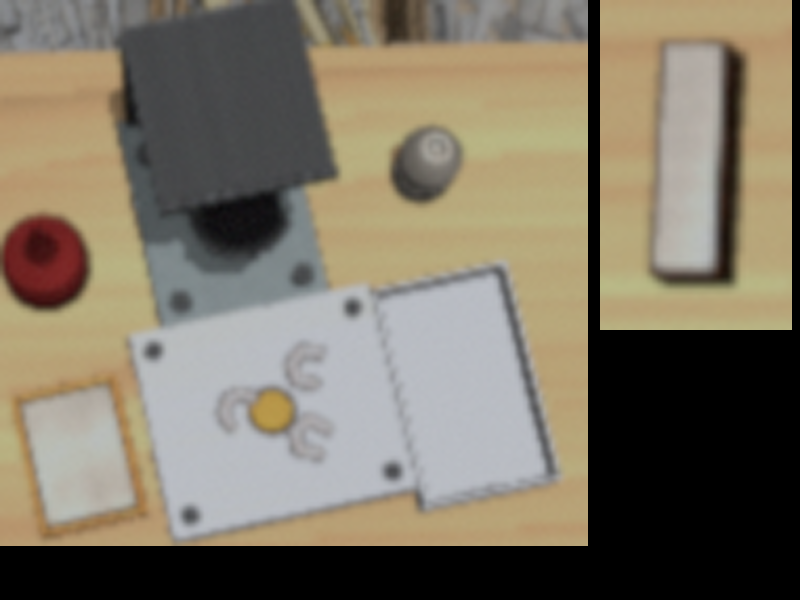

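The crop shows the plate corners at (130,340), (372,284), (417,487) and (175,541). The chips are at about (237,408), (305,366) and (310,436), and the tray's outer rim corners at (505,263) and (558,475). The block's top face corners are (664,44), (725,42), (718,274) and (653,272).

```bash
cat > fx.py <<'E'
from h import *
f=load('top0')
def A(U,V,z): return at(f,225+(U+.5)/4.2-.5,90+(V+.5)/4.2-.5,z)
def B(U,V,z): return at(f,150+(U-600+.5)/5.5-.5,135+(V+.5)/5.5-.5,z)
E
python3 - <<'E'
from fx import *
P=np.array([A(u,v,186) for u,v in[(130,340),(372,284),(417,487),(175,541)]]); print(P.round(1)); c=P.mean(0); print('plate',c, [np.linalg.norm(P[i]-P[(i+1)%4]).round(1) for i in range(4)])
x=(P[0]+P[1]-P[2]-P[3]);y=(P[0]+P[3]-P[1]-P[2]);print('yaw',np.degrees(np.arctan2(x[1],x[0])),np.degrees(np.arctan2(-y[0],y[1])))
print('ejector',A(271,411,186))
for n,(u,v) in dict(c0=(237,408),c1=(305,366),c2=(310,436)).items(): print(n,A(u,v,190).round(1))
for u,v in [(376,290),(505,263),(558,475),(420,508)]: print('tray',A(u,v,178).round(1))
Q=np.array([B(u,v,190) for u,v in[(664,44),(725,42),(718,274),(653,272)]]);print(Q.round(1),Q.mean(0),[np.linalg.norm(Q[i]-Q[(i+1)%4]).round(1) for i in range(4)])
x=(Q[0]+Q[1]-Q[2]-Q[3]);print('blockyaw',np.degrees(np.arctan2(x[1],x[0])))
# others
for n,(u,v,z) in dict(can=(45,260,180),chuck=(425,165,185),stoneTL=(15,402,178),stoneTR=(108,378,178),stoneBR=(146,514,178)).items(): print(n,A(u,v,z).round(1))
E
```

```text
[[ 585.   -24.7  186. ]
 [ 615.  -163.   186. ]
 [ 498.5 -184.1  186. ]
 [ 470.4  -48.2  186. ]]
plate [ 542.21279655 -105.0180846   186.        ] [np.float64(141.5), np.float64(118.4), np.float64(138.8), np.float64(117.0)]
yaw 10.932808334270696 11.960115924467418
ejector [ 542.86629265 -103.66478317  186.        ]
c0 [544.3 -84.3 190. ]
c1 [ 567.6 -123.2  190. ]
c2 [ 527.8 -124.8  190. ]
tray [ 613.2 -166.2  178. ]
tray [ 627.7 -240.7  178. ]
tray [ 504.8 -265.   178. ]
tray [ 487.4 -186.6  178. ]
[[656.8 201.6 190. ]
 [657.2 174.8 190. ]
 [554.4 176.3 190. ]
 [555.7 204.5 190. ]] [606.01192462 189.29898233 190.        ] [np.float64(26.8), np.float64(102.8), np.float64(28.2), np.float64(101.1)]
blockyaw -1.2701147718930048
can [633.8  23.7 180. ]
chuck [ 684.5 -196.   185. ]
stoneTL [551.7  41.6 178. ]
stoneTR [564.7 -11.7 178. ]
stoneBR [486.4 -32.2 178. ]
```

>>> move_arm:
  plan:
    - {"tz": -4}
    - {"tz": -4}
    - {"tz": -4}
    - {"tx": -3.04, "ty": -1.41}
    - {"tx": -3.04, "ty": -1.41}
    - {"tx": -3.04, "ty": -1.41}
    - {"tx": -3.04, "ty": -1.41}
    - {"tx": -3.04, "ty": -1.41}
    - {"tx": -3.04, "ty": -1.41}
    - {"tx": -3.04, "ty": -1.41}
    - {"tx": -3.04, "ty": -1.41}
    - {"tx": -3.04, "ty": -1.41}
  gripper: 7
  force: 40

```text
schema error: expected keys tx, ty, tz, wx, wy, wz
```

>>> move_arm:
  plan:
    - {"tx": -3.04, "ty": -1.41}
    - {"tx": -3.04, "ty": -1.41}
    - {"tx": -3.04, "ty": -1.41}
    - {"tx": -3.04, "ty": -1.41}
    - {"tx": -3.04, "ty": -1.41}
    - {"tx": -3.04, "ty": -1.41}
    - {"tx": -3.04, "ty": -1.41}
    - {"tx": -3.04, "ty": -1.41}
    - {"tx": -3.04, "ty": -1.41}
    - {"wz": -0.103}
    - {"wz": -0.103}
    - {}

```text
schema error: expected keys tx, ty, tz, wx, wy, wz
```

```bash
python3 - <<'E'
from h import *
s=env.state();print(s['ee_pos'],s['ee_rot'],s['qpos'],s['time_s'])
f=save('wrist','w1');cv2.imwrite('pics/w1b.png',cv2.resize(f['color'],(640,480))[:,:,::-1])
for p in [(606,189,190)]: print(proj(f,p)*1.25)
E
```

```text
[130.31586305 559.60126951 213.23618464] [-1.79912963e+02 -2.28978899e-03  1.66891796e+02] [ 7.57438498e+01  1.83469718e+01  8.96962069e+01  5.73559307e-04
  7.20438865e+01 -1.14812564e+00] 0.1
[ 85.45113333 733.69902214]
```

View pics/w1b.png

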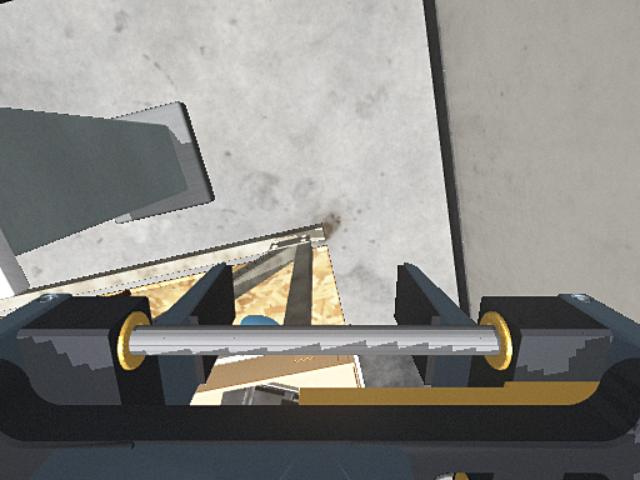

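The wrist view shows only floor and bin edge, because nothing has moved yet. It also shows that the body's wide side lies along the closing line. Every row needs all six keys, so I'll resend.

>>> move_arm:
  plan:
    - {"tx": 0, "ty": 0, "tz": -4, "wx": 0, "wy": 0, "wz": 0}
    - {"tx": 0, "ty": 0, "tz": -4, "wx": 0, "wy": 0, "wz": 0}
    - {"tx": 0, "ty": 0, "tz": -4, "wx": 0, "wy": 0, "wz": 0}
    - {"tx": -3.04, "ty": -1.41, "tz": 0, "wx": 0, "wy": 0, "wz": 0}
    - {"tx": -3.04, "ty": -1.41, "tz": 0, "wx": 0, "wy": 0, "wz": 0}
    - {"tx": -3.04, "ty": -1.41, "tz": 0, "wx": 0, "wy": 0, "wz": 0}
    - {"tx": -3.04, "ty": -1.41, "tz": 0, "wx": 0, "wy": 0, "wz": 0}
    - {"tx": -3.04, "ty": -1.41, "tz": 0, "wx": 0, "wy": 0, "wz": 0}
    - {"tx": -3.04, "ty": -1.41, "tz": 0, "wx": 0, "wy": 0, "wz": 0}
    - {"tx": -3.04, "ty": -1.41, "tz": 0, "wx": 0, "wy": 0, "wz": 0}
    - {"tx": -3.04, "ty": -1.41, "tz": 0, "wx": 0, "wy": 0, "wz": 0}
    - {"tx": -3.04, "ty": -1.41, "tz": 0, "wx": 0, "wy": 0, "wz": 0}
  gripper: 7
  force: 40

```text
time_s: 1.15
ee_pos: [369.1, 373.1, 333.8]
ee_rot: [-180.0, -0.0, 166.9]
force: [0.7, 0.1, 0.7]
gripper_width: 70.3
gripper_force: 0.0
```

>>> move_arm:
  plan:
    - {"tx": -3.04, "ty": -1.41, "tz": 0, "wx": 0, "wy": 0, "wz": 0}
    - {"tx": -3.04, "ty": -1.41, "tz": 0, "wx": 0, "wy": 0, "wz": 0}
    - {"tx": -3.04, "ty": -1.41, "tz": 0, "wx": 0, "wy": 0, "wz": 0}
    - {"tx": -3.04, "ty": -1.41, "tz": 0, "wx": 0, "wy": 0, "wz": 0}
    - {"tx": -3.04, "ty": -1.41, "tz": 0, "wx": 0, "wy": 0, "wz": 0}
    - {"tx": -3.04, "ty": -1.41, "tz": 0, "wx": 0, "wy": 0, "wz": 0}
    - {"tx": -3.04, "ty": -1.41, "tz": 0, "wx": 0, "wy": 0, "wz": 0}
    - {"tx": -3.04, "ty": -1.41, "tz": 0, "wx": 0, "wy": 0, "wz": 0}
    - {"tx": -3.04, "ty": -1.41, "tz": 0, "wx": 0, "wy": 0, "wz": 0}
    - {"tx": 0, "ty": 0, "tz": 0, "wx": 0, "wy": 0, "wz": -0.103}
    - {"tx": 0, "ty": 0, "tz": 0, "wx": 0, "wy": 0, "wz": -0.103}
    - {"tx": 0, "ty": 0, "tz": 0, "wx": 0, "wy": 0, "wz": 0}

```text
time_s: 2.15
ee_pos: [606.2, 188.0, 333.1]
ee_rot: [-180.0, -0.1, 178.7]
force: [0.4, 0.4, -0.1]
gripper_width: 69.9
gripper_force: 0.0
```

```bash
python3 - <<'E'
from h import *
s=env.state();print(s['ee_pos'],s['ee_rot'],s['qpos'],s['time_s'])
f=save('wrist','w1');cv2.imwrite('pics/w1b.png',cv2.resize(f['color'],(640,480))[:,:,::-1])
print(f['vfov'],f['cx'],f['cy'])
for p in [(606,189,190),(656.5,174,190)]: print(proj(f,p)*1.25)
E
```

```text
[606.19166    188.04181517 333.05454563] [-1.79983262e+02 -8.28332178e-02  1.78715596e+02] [ 1.61910697e+01  2.16028776e+01  6.79320778e+01  8.90960983e-03
  9.05490811e+01 -7.25244597e+01] 2.15
71.79952262792213 251.42962867719518 191.5822626134394
[315.7129735  226.59362974]
[302.06590421 274.81625656]
```

View pics/w1b.png

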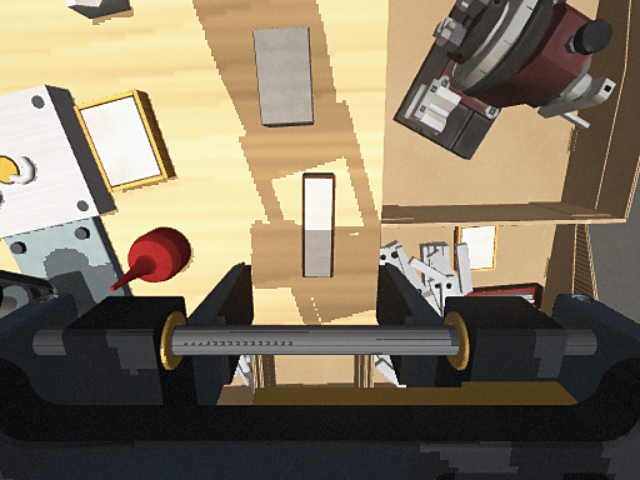

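The block's top face spans (304,178) to (332,276), centred at (318,226), against a prediction of (316,227). That makes a shift of about +2.5 mm in y, so I'll descend there.

>>> move_arm:
  plan:
    - {"tx": 0, "ty": 0.25, "tz": 3.5, "wx": 0, "wy": 0, "wz": 0}
    - {"tx": 0, "ty": 0, "tz": 3.5, "wx": 0, "wy": 0, "wz": 0}
    - {"tx": 0, "ty": 0, "tz": 3.5, "wx": 0, "wy": 0, "wz": 0}
    - {"tx": 0, "ty": 0, "tz": 3.0, "wx": 0, "wy": 0, "wz": 0}
    - {"tx": 0, "ty": 0, "tz": 1.8, "wx": 0, "wy": 0, "wz": 0}
    - {"tx": 0, "ty": 0, "tz": 1.1, "wx": 0, "wy": 0, "wz": 0}
    - {"tx": 0, "ty": 0, "tz": 0, "wx": 0, "wy": 0, "wz": 0}
    - {"tx": 0, "ty": 0, "tz": 0, "wx": 0, "wy": 0, "wz": 0}

```text
time_s: 2.87
ee_pos: [606.1, 191.6, 170.5]
ee_rot: [180.0, 0.0, 178.7]
force: [0.3, 1.3, 0.4]
gripper_width: 69.7
gripper_force: 0.0
```

>>> move_arm:
  plan:
    - {"tx": 0, "ty": 0, "tz": 0, "wx": 0, "wy": 0, "wz": 0}
    - {"tx": 0, "ty": 0, "tz": 0, "wx": 0, "wy": 0, "wz": 0}
    - {"tx": 0, "ty": 0, "tz": 0, "wx": 0, "wy": 0, "wz": 0}
    - {"tx": 0, "ty": 0, "tz": 0, "wx": 0, "wy": 0, "wz": 0}
    - {"tx": 0, "ty": 0, "tz": 0, "wx": 0, "wy": 0, "wz": 0}
    - {"tx": 0, "ty": 0, "tz": 0, "wx": 0, "wy": 0, "wz": 0}
    - {"tx": 0, "ty": 0, "tz": 0, "wx": 0, "wy": 0, "wz": 0}
    - {"tx": 0, "ty": 0, "tz": 0, "wx": 0, "wy": 0, "wz": 0}
  gripper: 2.5

```text
time_s: 3.53
ee_pos: [605.9, 191.3, 170.3]
ee_rot: [180.0, 0.0, 178.7]
force: [-0.6, -0.6, 1.2]
gripper_width: 31.5
gripper_force: 40.0
```

>>> move_arm:
  plan:
    - {"tx": 0, "ty": 0, "tz": -1.5, "wx": 0, "wy": 0, "wz": 0}
    - {"tx": 0, "ty": 0, "tz": -3.5, "wx": 0, "wy": 0, "wz": 0}
    - {"tx": 0, "ty": 0, "tz": -3.5, "wx": 0, "wy": 0, "wz": 0}
    - {"tx": 0, "ty": 0, "tz": -3.5, "wx": 0, "wy": 0, "wz": 0}
    - {"tx": 0, "ty": 0, "tz": -3, "wx": 0, "wy": 0, "wz": 0}
    - {"tx": 0.6, "ty": -2, "tz": 0, "wx": 0, "wy": 0, "wz": 0}
    - {"tx": 0.9, "ty": -3.2, "tz": 0, "wx": 0, "wy": 0, "wz": 0}
    - {"tx": 0.9, "ty": -3.2, "tz": 0, "wx": 0, "wy": 0, "wz": 0}
    - {"tx": 0.9, "ty": -3.2, "tz": 0, "wx": 0, "wy": 0, "wz": 0}
    - {"tx": 0.9, "ty": -3.2, "tz": 0, "wx": 0, "wy": 0, "wz": 0}
    - {"tx": 0.9, "ty": -3.2, "tz": 0, "wx": 0, "wy": 0, "wz": 0}
    - {"tx": 0.9, "ty": -3.2, "tz": 0, "wx": 0, "wy": 0, "wz": 0}

```text
time_s: 4.53
ee_pos: [539.5, -20.7, 318.3]
ee_rot: [180.0, -0.2, 178.7]
force: [0.3, -1.1, -5.2]
gripper_width: 31.7
gripper_force: 40.0
```

>>> move_arm:
  plan:
    - {"tx": 0.89, "ty": -3.25, "tz": 0, "wx": 0, "wy": 0, "wz": 0}
    - {"tx": 0, "ty": 0, "tz": 0, "wx": 0, "wy": 0, "wz": -0.112}
    - {"tx": 0, "ty": 0, "tz": 0, "wx": 0, "wy": 0, "wz": -0.112}
    - {"tx": 0, "ty": 0, "tz": 3.5, "wx": 0, "wy": 0, "wz": 0}
    - {"tx": 0, "ty": 0, "tz": 3.5, "wx": 0, "wy": 0, "wz": 0}
    - {"tx": 0, "ty": 0, "tz": 2.5, "wx": 0, "wy": 0, "wz": 0}
    - {"tx": 0, "ty": 0, "tz": 1.2, "wx": 0, "wy": 0, "wz": 0}
    - {"tx": 0, "ty": 0, "tz": 0, "wx": 0, "wy": 0, "wz": 0}
    - {"tx": 0, "ty": 0, "tz": 0, "wx": 0, "wy": 0, "wz": 0}

```text
time_s: 5.28
ee_pos: [530.6, -51.6, 211.7]
ee_rot: [179.9, -0.2, -168.5]
force: [0.3, -0.1, -4.7]
gripper_width: 31.9
gripper_force: 40.0
```

```bash
python3 - <<'E'
from h import *
s=env.state();print(s['ee_pos'],s['ee_rot'],s['qpos'],s['force'])
f=save('scene','s3');c=f['color'][175:300,220:390]
g=save('top','t3')
a=cv2.resize(c,(800,588),interpolation=cv2.INTER_CUBIC);cv2.imwrite('pics/s3b.png',a[:,:,::-1])
E
```

```text
[530.62990134 -51.56993827 211.70969551] [ 1.79937438e+02 -1.77406935e-01 -1.68473341e+02] [-6.78923074e+00  1.47262922e+01  9.51224255e+01  3.86687753e-03
  7.03393620e+01 -1.08317100e+02] [ 0.32267271 -0.07114462 -4.65429785]
```

View pics/s3b.png

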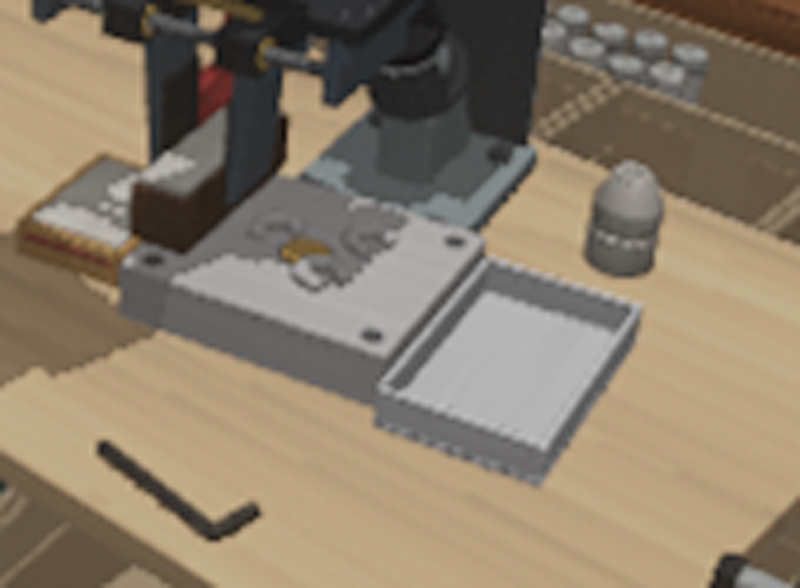

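The block hangs level over the plate's +y edge at (210,190), and all three chips, at (270,225), (365,235) and (315,270), are on its tray side. Next I'll lower it to the plate.

>>> move_arm:
  plan:
    - {"tx": 0, "ty": 0, "tz": 0.7, "wx": 0, "wy": 0, "wz": 0}
    - {"tx": 0, "ty": 0, "tz": 0.3, "wx": 0, "wy": 0, "wz": 0}
    - {"tx": 0, "ty": 0, "tz": 0, "wx": 0, "wy": 0, "wz": 0}
    - {"tx": 0, "ty": 0, "tz": 0, "wx": 0, "wy": 0, "wz": 0}

```text
time_s: 5.72
ee_pos: [531.3, -51.6, 203.0]
ee_rot: [180.0, -0.0, -168.5]
force: [-0.1, -0.5, -5.3]
gripper_width: 31.9
gripper_force: 40.0
```

>>> move_arm:
  plan:
    - {"tx": 0, "ty": 0, "tz": 0.12, "wx": 0, "wy": 0, "wz": 0}
    - {"tx": 0, "ty": 0, "tz": 0, "wx": 0, "wy": 0, "wz": 0}
    - {"tx": 0, "ty": 0, "tz": 0, "wx": 0, "wy": 0, "wz": 0}

```text
time_s: 5.97
ee_pos: [531.4, -51.6, 201.8]
ee_rot: [180.0, 0.0, -168.5]
force: [0.5, 0.5, -5.7]
gripper_width: 31.9
gripper_force: 40.0
```

>>> move_arm:
  plan:
    - {"tx": 0, "ty": -0.4, "tz": 0.05, "wx": 0, "wy": 0, "wz": 0}
    - {"tx": 0, "ty": -0.7, "tz": 0, "wx": 0, "wy": 0, "wz": 0}
    - {"tx": 0, "ty": -0.7, "tz": 0, "wx": 0, "wy": 0, "wz": 0}
    - {"tx": 0, "ty": -0.7, "tz": 0, "wx": 0, "wy": 0, "wz": 0}
    - {"tx": 0, "ty": -0.7, "tz": 0, "wx": 0, "wy": 0, "wz": 0}
    - {"tx": 0, "ty": -0.7, "tz": 0, "wx": 0, "wy": 0, "wz": 0}
    - {"tx": 0, "ty": -0.7, "tz": 0, "wx": 0, "wy": 0, "wz": 0}
    - {"tx": 0, "ty": -0.7, "tz": 0, "wx": 0, "wy": 0, "wz": 0}
    - {"tx": 0, "ty": -0.7, "tz": 0, "wx": 0, "wy": 0, "wz": 0}
    - {"tx": 0, "ty": -0.7, "tz": 0, "wx": 0, "wy": 0, "wz": 0}
    - {"tx": 0, "ty": -0.7, "tz": 0, "wx": 0, "wy": 0, "wz": 0}
    - {"tx": 0, "ty": -0.7, "tz": 0, "wx": 0, "wy": 0, "wz": 0}

```text
time_s: 6.97
ee_pos: [547.7, -131.7, 201.2]
ee_rot: [180.0, 0.0, -168.5]
force: [0.4, 0.8, -5.9]
gripper_width: 31.7
gripper_force: 40.0
```

>>> move_arm:
  plan:
    - {"tx": 0, "ty": -0.7, "tz": 0, "wx": 0, "wy": 0, "wz": 0}
    - {"tx": 0, "ty": -0.7, "tz": 0, "wx": 0, "wy": 0, "wz": 0}
    - {"tx": 0, "ty": -0.7, "tz": 0, "wx": 0, "wy": 0, "wz": 0}
    - {"tx": 0, "ty": -0.7, "tz": 0, "wx": 0, "wy": 0, "wz": 0}
    - {"tx": 0, "ty": -0.7, "tz": 0, "wx": 0, "wy": 0, "wz": 0}
    - {"tx": 0, "ty": -0.6, "tz": 0, "wx": 0, "wy": 0, "wz": 0}
    - {"tx": 0, "ty": -0.4, "tz": 0, "wx": 0, "wy": 0, "wz": 0}
    - {"tx": 0, "ty": 0, "tz": 0, "wx": 0, "wy": 0, "wz": 0}
    - {"tx": 0, "ty": 0, "tz": 0, "wx": 0, "wy": 0, "wz": 0}

```text
time_s: 7.72
ee_pos: [556.5, -175.1, 201.1]
ee_rot: [180.0, -0.0, -168.5]
force: [0.6, 0.2, -5.2]
gripper_width: 31.7
gripper_force: 40.0
```

```bash
python3 - <<'E'
from h import *
f=save('scene','s4');c=f['color'][175:300,220:390]
a=cv2.resize(c,(800,588),interpolation=cv2.INTER_CUBIC);cv2.imwrite('pics/s4b.png',a[:,:,::-1])
E
```

```text
(no output)
```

View pics/s4b.png

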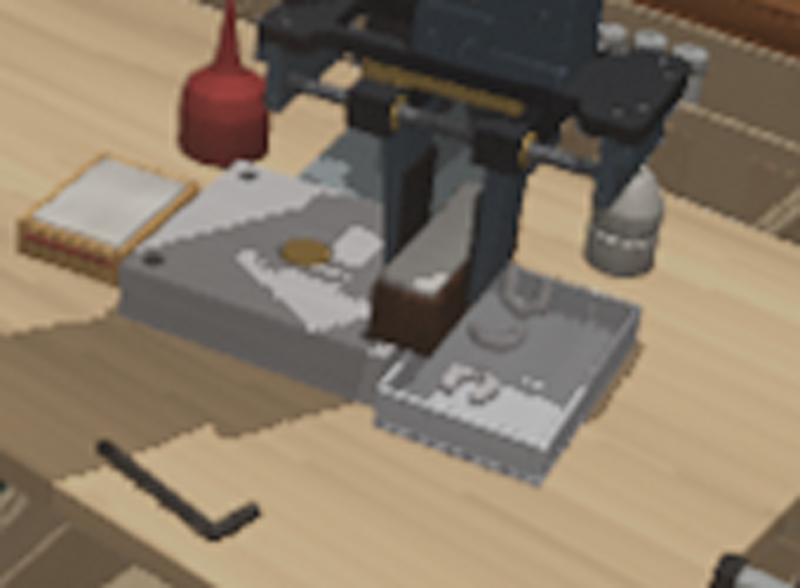

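All three chips are in the tray, at (470,380), (497,330) and (527,292), and the plate is clear. Now I'll lift up and take the block back, going along y first to stay clear of the guard.

>>> move_arm:
  plan:
    - {"tx": 0, "ty": 0, "tz": -2, "wx": 0, "wy": 0, "wz": 0}
    - {"tx": 0, "ty": 0, "tz": -3.5, "wx": 0, "wy": 0, "wz": 0}
    - {"tx": 0, "ty": 0, "tz": -3.5, "wx": 0, "wy": 0, "wz": 0}
    - {"tx": 0, "ty": 0, "tz": -3.4, "wx": 0, "wy": 0, "wz": 0}
    - {"tx": 0, "ty": 2.5, "tz": 0, "wx": 0, "wy": 0, "wz": 0}
    - {"tx": 0, "ty": 3.6, "tz": 0, "wx": 0, "wy": 0, "wz": 0}
    - {"tx": 0, "ty": 3.6, "tz": 0, "wx": 0, "wy": 0, "wz": 0}
    - {"tx": 0, "ty": 3.6, "tz": 0, "wx": 0, "wy": 0, "wz": 0}
    - {"tx": 0, "ty": 3.6, "tz": 0, "wx": 0, "wy": 0, "wz": 0}
    - {"tx": 0, "ty": 3.6, "tz": 0, "wx": 0, "wy": 0, "wz": 0}
    - {"tx": 0, "ty": 0, "tz": 0, "wx": 0, "wy": 0, "wz": 0.112}
    - {"tx": 0, "ty": 0, "tz": 0, "wx": 0, "wy": 0, "wz": 0.112}

```text
time_s: 8.77
ee_pos: [514.7, 28.3, 325.6]
ee_rot: [180.0, 0.0, 178.6]
force: [0.6, -0.2, -4.9]
gripper_width: 31.7
gripper_force: 40.0
```

>>> move_arm:
  plan:
    - {"tx": -1.75, "ty": 3.3, "tz": 0, "wx": 0, "wy": 0, "wz": 0}
    - {"tx": -1.75, "ty": 3.3, "tz": 0, "wx": 0, "wy": 0, "wz": 0}
    - {"tx": -1.75, "ty": 3.3, "tz": 0, "wx": 0, "wy": 0, "wz": 0}
    - {"tx": -1.75, "ty": 3.3, "tz": 0, "wx": 0, "wy": 0, "wz": 0}
    - {"tx": -1.75, "ty": 3.3, "tz": 0, "wx": 0, "wy": 0, "wz": 0}
    - {"tx": 0, "ty": 0, "tz": 3.5, "wx": 0, "wy": 0, "wz": 0}
    - {"tx": 0, "ty": 0, "tz": 3.5, "wx": 0, "wy": 0, "wz": 0}
    - {"tx": 0, "ty": 0, "tz": 3.5, "wx": 0, "wy": 0, "wz": 0}
    - {"tx": 0, "ty": 0, "tz": 2.5, "wx": 0, "wy": 0, "wz": 0}
    - {"tx": 0, "ty": 0, "tz": 1.6, "wx": 0, "wy": 0, "wz": 0}
    - {"tx": 0, "ty": 0, "tz": 0, "wx": 0, "wy": 0, "wz": 0}
    - {"tx": 0, "ty": 0, "tz": 0, "wx": 0, "wy": 0, "wz": 0}

```text
time_s: 9.77
ee_pos: [606.3, 189.0, 178.7]
ee_rot: [-180.0, -0.1, 178.7]
force: [0.9, -0.0, -5.0]
gripper_width: 32.0
gripper_force: 40.0
```

>>> move_arm:
  plan:
    - {"tx": 0, "ty": 0, "tz": 0.5, "wx": 0, "wy": 0, "wz": 0}
    - {"tx": 0, "ty": 0, "tz": 0.2, "wx": 0, "wy": 0, "wz": 0}
    - {"tx": 0, "ty": 0, "tz": 0.12, "wx": 0, "wy": 0, "wz": 0}
    - {"tx": 0, "ty": 0, "tz": 0, "wx": 0, "wy": 0, "wz": 0}
    - {"tx": 0, "ty": 0, "tz": 0, "wx": 0, "wy": 0, "wz": 0}
    - {"tx": 0, "ty": 0, "tz": 0, "wx": 0, "wy": 0, "wz": 0}

```text
time_s: 10.27
ee_pos: [607.0, 188.8, 171.6]
ee_rot: [180.0, 0.0, 178.7]
force: [-0.6, -0.8, -5.0]
gripper_width: 31.6
gripper_force: 40.0
```

>>> move_arm:
  plan:
    - {"tx": 0, "ty": 0, "tz": 0.1, "wx": 0, "wy": 0, "wz": 0}
    - {"tx": 0, "ty": 0, "tz": 0, "wx": 0, "wy": 0, "wz": 0}
    - {"tx": 0, "ty": 0, "tz": 0, "wx": 0, "wy": 0, "wz": 0}

```text
time_s: 10.52
ee_pos: [607.0, 188.7, 170.3]
ee_rot: [180.0, 0.0, 178.7]
force: [0.5, -0.2, -4.8]
gripper_width: 32.2
gripper_force: 40.0
```

>>> move_arm:
  plan:
    - {"tx": 0, "ty": 0, "tz": 0.05, "wx": 0, "wy": 0, "wz": 0}
    - {"tx": 0, "ty": 0, "tz": 0.03, "wx": 0, "wy": 0, "wz": 0}
    - {"tx": 0, "ty": 0, "tz": 0, "wx": 0, "wy": 0, "wz": 0}

```text
time_s: 10.77
ee_pos: [607.0, 188.8, 170.3]
ee_rot: [180.0, 0.1, 178.7]
force: [-2.3, -0.5, 1.7]
gripper_width: 31.9
gripper_force: 40.0
```

>>> move_arm:
  plan:
    - {"tx": 0, "ty": 0, "tz": 0, "wx": 0, "wy": 0, "wz": 0}
    - {"tx": 0, "ty": 0, "tz": 0, "wx": 0, "wy": 0, "wz": 0}
    - {"tx": 0, "ty": 0, "tz": 0, "wx": 0, "wy": 0, "wz": 0}
    - {"tx": 0, "ty": 0, "tz": 0, "wx": 0, "wy": 0, "wz": 0}
    - {"tx": 0, "ty": 0, "tz": 0, "wx": 0, "wy": 0, "wz": 0}
    - {"tx": 0, "ty": 0, "tz": -1, "wx": 0, "wy": 0, "wz": 0}
    - {"tx": 0, "ty": 0, "tz": -2.5, "wx": 0, "wy": 0, "wz": 0}
    - {"tx": 0, "ty": 0, "tz": -3.5, "wx": 0, "wy": 0, "wz": 0}
    - {"tx": 0, "ty": 0, "tz": -3.5, "wx": 0, "wy": 0, "wz": 0}
    - {"tx": 0, "ty": 0, "tz": -3.5, "wx": 0, "wy": 0, "wz": 0}
    - {"tx": 0, "ty": 0, "tz": -3.5, "wx": 0, "wy": 0, "wz": 0}
    - {"tx": 0, "ty": 0, "tz": 0, "wx": 0, "wy": 0, "wz": 0}
  gripper: 6.5

```text
time_s: 11.77
ee_pos: [609.1, 189.4, 353.6]
ee_rot: [179.7, 0.9, 178.7]
force: [-0.1, -0.1, 0.8]
gripper_width: 65.1
gripper_force: 0.0
```

>>> move_arm:
  plan:
    - {"tx": 0, "ty": 0, "tz": 0, "wx": 0, "wy": 0, "wz": -0.112}
    - {"tx": 0, "ty": 0, "tz": 0, "wx": 0, "wy": 0, "wz": -0.112}
    - {"tx": 3.75, "ty": 0, "tz": 0, "wx": 0, "wy": 0, "wz": 0}
    - {"tx": 3.75, "ty": 0, "tz": 0, "wx": 0, "wy": 0, "wz": 0}
    - {"tx": 0, "ty": -3.43, "tz": 0, "wx": 0, "wy": 0, "wz": 0}
    - {"tx": 0, "ty": -3.43, "tz": 0, "wx": 0, "wy": 0, "wz": 0}
    - {"tx": 0, "ty": -3.43, "tz": 0, "wx": 0, "wy": 0, "wz": 0}
    - {"tx": 0, "ty": -3.43, "tz": 0, "wx": 0, "wy": 0, "wz": 0}
    - {"tx": 0, "ty": -3.43, "tz": 0, "wx": 0, "wy": 0, "wz": 0}
    - {"tx": 0, "ty": -3.43, "tz": 0, "wx": 0, "wy": 0, "wz": 0}
    - {"tx": 0, "ty": -3.43, "tz": 0, "wx": 0, "wy": 0, "wz": 0}
    - {"tx": 0, "ty": -3.43, "tz": 0, "wx": 0, "wy": 0, "wz": 0}
  gripper: 0
  force: 20

```text
time_s: 12.77
ee_pos: [588.2, -96.8, 345.0]
ee_rot: [-180.0, 0.1, -168.5]
force: [0.9, 0.5, 0.2]
gripper_width: 0.5
gripper_force: 0.0
```

>>> move_arm:
  plan:
    - {"tx": 0, "ty": 0, "tz": 0, "wx": 0, "wy": -0.122, "wz": 0}
    - {"tx": 0, "ty": 0, "tz": 0, "wx": 0, "wy": -0.122, "wz": 0}
    - {"tx": 0, "ty": 0, "tz": 0, "wx": 0, "wy": -0.122, "wz": 0}
    - {"tx": 0, "ty": 0, "tz": 0, "wx": 0, "wy": -0.122, "wz": 0}
    - {"tx": 0, "ty": 0, "tz": 0, "wx": 0, "wy": -0.123, "wz": 0}
    - {"tx": 0, "ty": 0, "tz": 0, "wx": 0, "wy": 0, "wz": 0}
    - {"tx": 0, "ty": 0, "tz": 0, "wx": 0, "wy": 0, "wz": 0}

```text
time_s: 13.35
ee_pos: [586.7, -95.4, 344.0]
ee_rot: [179.9, 34.8, -168.6]
force: [1.3, 0.4, -0.2]
gripper_width: 0.8
gripper_force: 0.0
```

```bash
cat > tgt.py <<'E'
from fx import *
from scipy.spatial.transform import Rotation as Ro
C=np.array([542.5,-104.3,156]); Rf=Ro.from_euler('z',11.5,degrees=True).as_matrix()
def F2W(p): return C+Rf@np.array(p,float)
def W2F(p): return Rf.T@(np.array(p)-C)
ax=np.array([-np.sin(np.radians(35)),0,np.cos(np.radians(35))])
Rt=np.column_stack([-np.array([np.cos(np.radians(35)),0,np.sin(np.radians(35))]),[0,1,0],-ax])
def go(d):  # d mm out from head face
    s=env.state(); T=Ro.from_euler('xyz',s['ee_rot'],degrees=True).as_matrix()
    t=F2W(np.array([95,0,115])+d*ax)
    print('ee',s['ee_pos'].round(1),s['ee_rot'].round(2),'fix',W2F(s['ee_pos']).round(1),'q',s['qpos'].round(1),s['time_s'])
    print('tool shift cm',(T.T@(t-s['ee_pos'])/10).round(3),'rotvec',Ro.from_matrix(T.T@Rf@Rt).as_rotvec().round(4))
E
python3 - <<'E'
from tgt import *
print('guard lip mid',W2F((A(168,212,324)+A(337,178,324))/2), W2F(A(168,212,324)),W2F(A(337,178,324)))
go(60)
f=save('scene','s5');c=f['color'][130:240,240:390]
a=cv2.resize(c,(800,587),interpolation=cv2.INTER_CUBIC);cv2.imwrite('pics/s5b.png',a[:,:,::-1])
f=save('wrist','w5');g=save('top','t5')
E
```

```text
guard lip mid [ 88.88357231  -1.07260033 168.        ] [ 89.54977535  41.16155412 168.        ] [ 88.21736926 -43.30675479 168.        ]
ee [586.7 -95.4 344. ] [ 179.93   34.85 -168.6 ] fix [ 4.50e+01 -1.00e-01  1.88e+02] q [ -20.1    1.7  100.4   23.2   49.6 -132.2] 13.35
tool shift cm [0.089 0.005 2.848] rotvec [ 0.0002 -0.0027 -0.0014]
```

View pics/s5b.png

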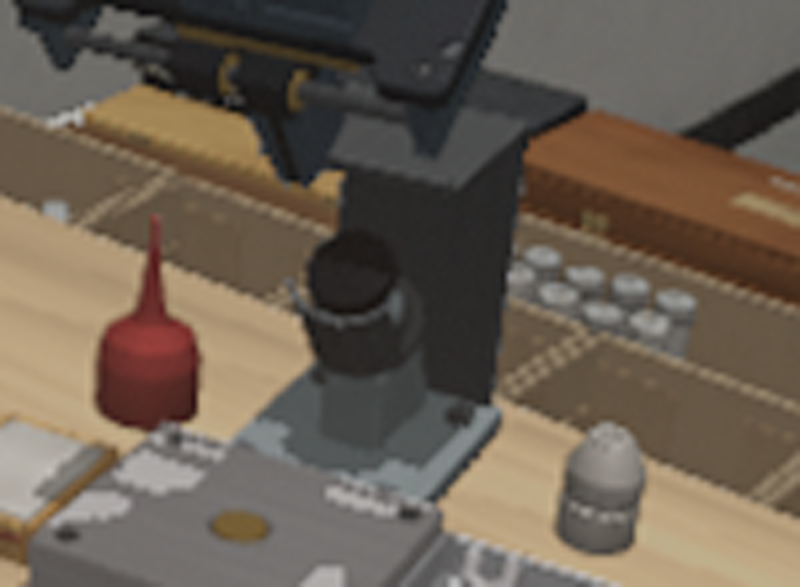

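The fingertips at (300,180) line up with the black head, whose face centre is near (357,272), and the plate is clear. I'll check the projection of the assumed head position against this.

```bash
python3 - <<'E'
from tgt import *
f=load('s5'); k=lambda p:((proj(f,p)-[240,130]+.5)*5.333).round(0)
print('head',k(F2W([95,0,115])),'tip',k(env.state()['ee_pos']))
print([k(F2W(np.array([95,0,115])+21*(np.cos(a)*np.array([0,1,0])+np.sin(a)*Rt[:,0]))).tolist() for a in np.arange(0,6.2,np.pi/2)])
E
```

```text
head [344. 269.] tip [316. 145.]
[[301.0, 258.0], [326.0, 308.0], [388.0, 281.0], [362.0, 231.0]]
```

```bash
python3 - <<'E'
from tgt import *
f=load('s5'); k=lambda p:((proj(f,p)-[240,130]+.5)*5.333).round(0).tolist()
s=env.state();T=Ro.from_euler('xyz',s['ee_rot'],degrees=True).as_matrix()
print('tipcorners',[k(s['ee_pos']+T@np.array([a,b,0])) for a in(16,-16) for b in(-13.5,13.5)])
print('ej',k(F2W([0,0,30])),'guard corners',[k(F2W([89,y,168])) for y in(-45,45)],[k(F2W([186,y,164])) for y in(-45,45)])
print('plate',k(F2W([60,-70,30])),k(F2W([60,70,30])))
a=cv2.resize(load('top0')['color'][85:165,245:325],(600,600),interpolation=cv2.INTER_CUBIC).astype(float)
b=cv2.resize(f['color'][165:210,290:325],(467,600),interpolation=cv2.INTER_CUBIC).astype(float)
im=np.zeros((600,800,3));im[:,:467]=b;g=load('top0')['color'][120:150,260:300];g=cv2.resize(g,(330,248),interpolation=cv2.INTER_CUBIC);im[:248,468:798]=g
w=cv2.resize(load('w5')['color'],(330,248));im[252:500,468:798]=w
cv2.imwrite('pics/z.png',(255*(im/255)**.5)[:,:,::-1])
t=load('top0');print('top head',(proj(t,F2W([95,0,115]))-[260,120]+.5)*8.25)
w5=load('w5');print('wrist head',(proj(w5,F2W([95,0,115])))*.6445+[468,252])
print('sz head',((proj(f,F2W([95,0,115]))-[290,165]+.5)*13.33))
E
```

```text
tipcorners [[330.0, 184.0], [271.0, 169.0], [360.0, 122.0], [301.0, 108.0]]
ej [236.0, 527.0] guard corners [[446.0, 188.0], [255.0, 141.0]] [[526.0, 124.0], [346.0, 83.0]]
plate [441.0, 512.0] [160.0, 424.0]
top head [187.96303009 169.99712946]
wrist head [630.93644882 374.86156298]
sz head [193.72134722 206.29095375][ WARN:0@0.164] global loadsave.cpp:1063 imwrite_ Unsupported depth image for selected encoder is fallbacked to CV_8U.
```

View pics/z.png

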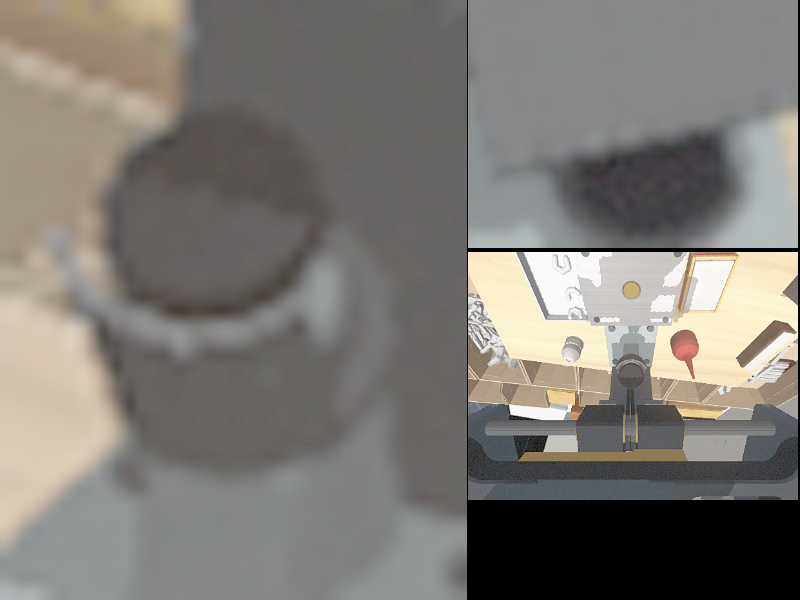

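In the wrist view the head is at (631,372), against a predicted (631,375), with the fingers in line with it. I'll advance along the axis.

>>> move_arm:
  plan:
    - {"tx": 0.1, "ty": 0, "tz": 0.5, "wx": 0, "wy": -0.003, "wz": 0}
    - {"tx": 0, "ty": 0, "tz": 1.5, "wx": 0, "wy": 0, "wz": 0}
    - {"tx": 0, "ty": 0, "tz": 1.5, "wx": 0, "wy": 0, "wz": 0}
    - {"tx": 0, "ty": 0, "tz": 1.5, "wx": 0, "wy": 0, "wz": 0}
    - {"tx": 0, "ty": 0, "tz": 1.5, "wx": 0, "wy": 0, "wz": 0}
    - {"tx": 0, "ty": 0, "tz": 0.9, "wx": 0, "wy": 0, "wz": 0}
    - {"tx": 0, "ty": 0, "tz": 0, "wx": 0, "wy": 0, "wz": 0}
    - {"tx": 0, "ty": 0, "tz": 0, "wx": 0, "wy": 0, "wz": 0}

```text
time_s: 14.17
ee_pos: [630.0, -86.4, 282.9]
ee_rot: [180.0, 35.1, -168.4]
force: [-0.1, -0.1, 0.5]
gripper_width: 0.8
gripper_force: 0.0
```

```bash
python3 - <<'E'
from tgt import *
go(0);print(env.state()['force'])
im=np.zeros((600,800,3),np.uint8)
f=save('scene','s6')['color'][145:210,270:330];im[:,:554]=cv2.resize(f,(554,600),interpolation=cv2.INTER_CUBIC)
w=save('wrist','w6')['color'][130:290,180:325];im[:270,555:]=cv2.resize(w,(245,270),interpolation=cv2.INTER_CUBIC)
t=save('top','t6')['color'][105:165,245:305];im[300:545,555:]=cv2.resize(t,(245,245),interpolation=cv2.INTER_CUBIC)
cv2.imwrite('pics/z6.png',(255*(im/255)**.5).astype(np.uint8)[:,:,::-1])
E
```

```text
ee [630.  -86.4 282.9] [ 179.98   35.14 -168.43] fix [8.930e+01 1.000e-01 1.269e+02] q [ -17.3    7.4  103.1   25.3   40.7 -134. ] 14.1667
tool shift cm [ 0.216 -0.009  1.304] rotvec [0.0012 0.0025 0.0011]
[-0.13239163 -0.08434526  0.50658876]
```

View pics/z6.png

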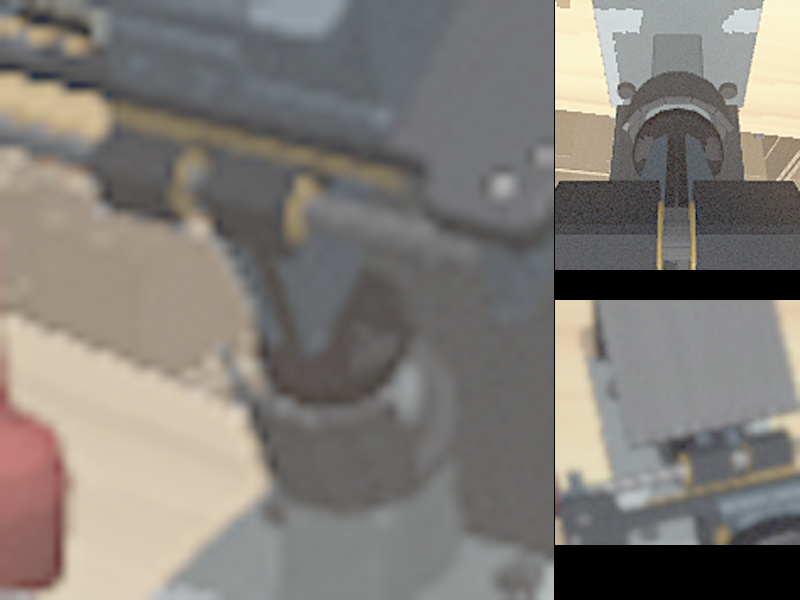

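The fingertips at (315,355) are over the black head and inside the shield ring, and they are centred laterally in the wrist view. I'll correct +0.2 cm in tool x and press.

>>> move_arm:
  plan:
    - {"tx": 0.2, "ty": 0, "tz": 0.3, "wx": 0, "wy": 0, "wz": 0}
    - {"tx": 0, "ty": 0, "tz": 0.5, "wx": 0, "wy": 0, "wz": 0}
    - {"tx": 0, "ty": 0, "tz": 0.4, "wx": 0, "wy": 0, "wz": 0}
    - {"tx": 0, "ty": 0, "tz": 0.3, "wx": 0, "wy": 0, "wz": 0}
    - {"tx": 0, "ty": 0, "tz": 0, "wx": 0, "wy": 0, "wz": 0}
    - {"tx": 0, "ty": 0, "tz": 0, "wx": 0, "wy": 0, "wz": 0}

```text
time_s: 14.82
ee_pos: [635.8, -85.4, 269.7]
ee_rot: [-180.0, 35.1, -168.4]
force: [-3.7, -0.5, 3.3]
gripper_width: 0.4
gripper_force: 2.2
```

```bash
python3 -c "
from tgt import *
go(0);print(env.state()['force'])"
```

```text
ee [635.8 -85.4 269.7] [-180.     35.15 -168.45] fix [ 9.510e+01 -1.000e-01  1.137e+02] q [ -17.     8.4  103.8   25.9   38.9 -134.7] 14.8167
tool shift cm [-0.062  0.008 -0.114] rotvec [0.0004 0.0026 0.0007]
[-3.66283113 -0.45545623  3.26797133]
```

>>> move_arm:
  plan:
    - {"tx": 0, "ty": 0, "tz": 0.3, "wx": 0, "wy": 0, "wz": 0}
    - {"tx": 0, "ty": 0, "tz": 0.3, "wx": 0, "wy": 0, "wz": 0}
    - {"tx": 0, "ty": 0, "tz": 0.3, "wx": 0, "wy": 0, "wz": 0}
    - {"tx": 0, "ty": 0, "tz": 0.3, "wx": 0, "wy": 0, "wz": 0}
    - {"tx": 0, "ty": 0, "tz": 0.3, "wx": 0, "wy": 0, "wz": 0}
    - {"tx": 0, "ty": 0, "tz": 0, "wx": 0, "wy": 0, "wz": 0}
    - {"tx": 0, "ty": 0, "tz": 0, "wx": 0, "wy": 0, "wz": 0}

```text
time_s: 15.4
ee_pos: [643.7, -83.8, 258.3]
ee_rot: [-180.0, 35.2, -168.4]
force: [-8.6, -2.0, 8.3]
gripper_width: 0.3
gripper_force: 5.7
```

```bash
python3 -c "
from tgt import *
go(-18);print(env.state()['force'])"
```

```text
ee [643.7 -83.8 258.3] [-179.96   35.16 -168.41] fix [ 1.033e+02 -1.000e-01  1.023e+02] q [ -16.5    9.6  104.1   26.5   37.4 -135.1] 15.4
tool shift cm [-0.053  0.007  0.283] rotvec [0.0002 0.0029 0.0012]
[-8.56556713 -2.01080439  8.30397216]
```

>>> move_arm:
  plan:
    - {"tx": 0, "ty": 0, "tz": 0.15, "wx": 0, "wy": 0, "wz": 0}
    - {"tx": 0, "ty": 0, "tz": 0.15, "wx": 0, "wy": 0, "wz": 0}
    - {"tx": 0, "ty": 0, "tz": 0.1, "wx": 0, "wy": 0, "wz": 0}
    - {"tx": 0, "ty": 0, "tz": 0.1, "wx": 0, "wy": 0, "wz": 0}
    - {"tx": 0, "ty": 0, "tz": 0, "wx": 0, "wy": 0, "wz": 0}
    - {"tx": 0, "ty": 0, "tz": 0, "wx": 0, "wy": 0, "wz": 0}

```text
time_s: 15.9
ee_pos: [645.9, -83.3, 255.1]
ee_rot: [-179.9, 35.2, -168.4]
force: [-14.4, -3.0, 11.9]
gripper_width: 0.3
gripper_force: 9.2
```

>>> move_arm:
  plan:
    - {"tx": 0, "ty": 0, "tz": 0.08, "wx": 0, "wy": 0, "wz": 0}
    - {"tx": 0, "ty": 0, "tz": 0, "wx": 0, "wy": 0, "wz": 0}
    - {"tx": 0, "ty": 0, "tz": 0, "wx": 0, "wy": 0, "wz": 0}
    - {"tx": 0, "ty": 0, "tz": 0, "wx": 0, "wy": 0, "wz": 0}
    - {"tx": 0, "ty": 0, "tz": 0, "wx": 0, "wy": 0, "wz": 0}
    - {"tx": 0, "ty": 0, "tz": 0, "wx": 0, "wy": 0, "wz": 0}
    - {"tx": 0, "ty": 0, "tz": 0, "wx": 0, "wy": 0, "wz": 0}
    - {"tx": 0, "ty": 0, "tz": 0, "wx": 0, "wy": 0, "wz": 0}
    - {"tx": 0, "ty": 0, "tz": 0, "wx": 0, "wy": 0, "wz": 0}
    - {"tx": 0, "ty": 0, "tz": 0, "wx": 0, "wy": 0, "wz": 0}

```text
time_s: 16.73
ee_pos: [646.0, -83.3, 255.0]
ee_rot: [-179.9, 35.2, -168.3]
force: [-18.8, -2.9, 15.3]
gripper_width: 0.4
gripper_force: 12.0
```

```bash
python3 -c "
from tgt import *
go(-18);print(env.state()['force']);save('scene','s7')"
```

```text
ee [646.  -83.3 255. ] [-179.9    35.19 -168.35] fix [ 1.056e+02 -1.000e-01  9.900e+01] q [ -16.3    9.9  104.2   26.6   36.9 -135.3] 16.7333
tool shift cm [-0.05   0.006 -0.114] rotvec [-0.0002  0.0033  0.0022]
[-18.81357807  -2.85287994  15.32668127]
```

The plunger is firmly at its stop: 18 mm of travel, no further motion, and force rising past 14 N to about 23 N. It has been held there for over 0.8 s, so I'll retract along the axis.

>>> move_arm:
  plan:
    - {"tx": 0, "ty": 0, "tz": -0.5, "wx": 0, "wy": 0, "wz": 0}
    - {"tx": 0, "ty": 0, "tz": -0.8, "wx": 0, "wy": 0, "wz": 0}
    - {"tx": 0, "ty": 0, "tz": -1, "wx": 0, "wy": 0, "wz": 0}
    - {"tx": 0, "ty": 0, "tz": -1.5, "wx": 0, "wy": 0, "wz": 0}
    - {"tx": 0, "ty": 0, "tz": -2, "wx": 0, "wy": 0, "wz": 0}
    - {"tx": 0, "ty": 0, "tz": -3, "wx": 0, "wy": 0, "wz": 0}
    - {"tx": 0, "ty": 0, "tz": -3, "wx": 0, "wy": 0, "wz": 0}
    - {"tx": 0, "ty": 0, "tz": -3, "wx": 0, "wy": 0, "wz": 0}
    - {"tx": 0, "ty": 0, "tz": -3, "wx": 0, "wy": 0, "wz": 0}
    - {"tx": 0, "ty": 0, "tz": -3, "wx": 0, "wy": 0, "wz": 0}
    - {"tx": 0, "ty": 0, "tz": 0, "wx": 0, "wy": 0, "wz": 0}
    - {"tx": 0, "ty": 0, "tz": 0, "wx": 0, "wy": 0, "wz": 0}

```text
time_s: 17.78
ee_pos: [530.3, -107.4, 424.9]
ee_rot: [-179.8, 35.4, -168.4]
force: [-0.1, 0.2, 0.2]
gripper_width: 0.3
gripper_force: 0.0
```

```bash
python3 - <<'E'
from h import *
print(env.state()['ee_pos'],env.state()['force'])
im=np.zeros((600,800,3),np.uint8)
f=save('scene','s8')['color'];im[:384,:512]=f
im[:220,512:800]=cv2.resize(load('s7')['color'][195:268,240:335],(288,220))
im[225:445,512:800]=cv2.resize(f[195:268,240:335],(288,220))
t=save('top','t8')['color'];im[384:600,:512]=t[95:311]
cv2.imwrite('pics/z8.png',im[:,:,::-1])
b=load('top0')['color'].astype(int);s0=load('scene0')['color'].astype(int)
E
```

```text
[ 530.30743821 -107.37749071  424.94581631] [-0.14577907  0.22513576  0.23993482]
```

View pics/z8.png

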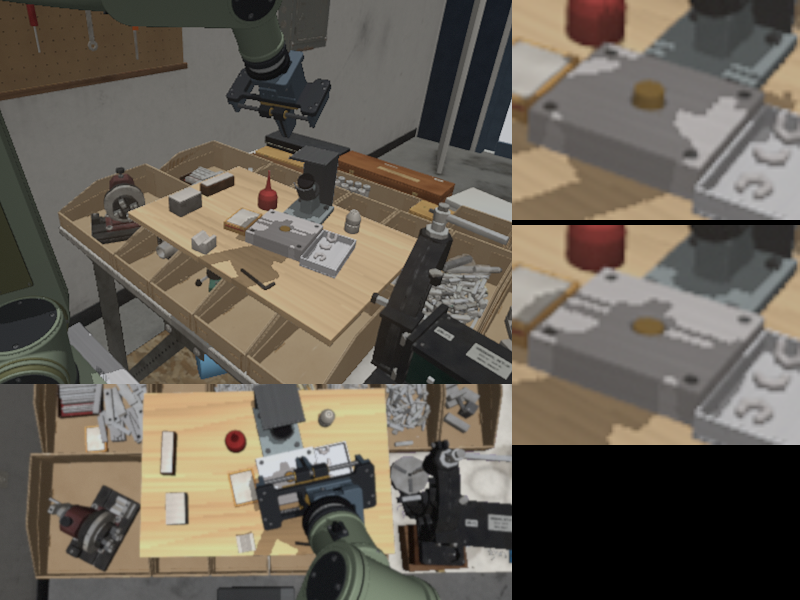

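The ejector stood raised at (648,92) during the press and is flush again at (648,326). The chips are in the tray, the block lies steel face up on the board at (167,452), and the bystanders have not moved. Handing in.

```bash
python3 -c "
from workcell import env
print(env.job_done())"
```

```text
the job is handed in; nothing more can be done
None
```

The job is done and handed in at about 18 s: the three chips are in the tray, the block lies flat on the board steel face up and released, and the plunger was pressed to its stop, held over half a second and let spring back.

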